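# Release the purple vial from the sample-kit dispenser

## Robot

A 6-joint arm with a two-finger parallel gripper is mounted at the origin on the work surface. World frame = base frame: x ahead of the robot, y to its left, z up, the work surface at z = 0. Lengths are in m, angles in rad, forces in N, time in s.
With the tool pointing down it reaches from about 0.275 to 0.75 m from the base axis. Payload 10.2 kg.
Tool frame: the origin (TCP) lies midway between the tips of the shut fingers; the grasp point (between the pads) lies 19 mm behind it (env.hold_point_z is the distance from the TCP to the grasp point, in m); z points along the fingers, y is the line along which they close (so a half turn about z gives the same grasp; the last joint's range is limited). The gripper opens to 85 mm and grips with 20 to 120 N. Pads are 22 mm wide; open, the fingers measure 114 mm over their backs; the gripper's body (76 mm by 85 mm) begins 54 mm behind the grasp point. The pads swing forward as they close: fully open they stand 13 mm farther back than shut.
Start: joints at [-1.567, 0.313, 1.498, -0, 1.331, -0.223], TCP at [0.118, -0.512, 0.231] pointing down, gripper open.
Joint ranges: [-2.94, 2.94], [-0.97, 2.17], [0.19, 2.56], [-1.23, 4.37], [0.02, 3.11], [-2.88, 2.88]. Speed limits (rad/s): [2.39, 2.39, 3.01, 3.14, 3.14, 3.14].

## Interface

Orientations are given as a unit quaternion [x, y, z, w].
In Python, from bench import env, kinematics, monitor, eyes, job gives the robot as it stands. The module is installed in compiled form; this text tells all that it offers. Calls block until the motion is done:
- env.reach(position, orientation): joint-space move of the TCP to a pose.
- env.movel(position, velocity=0.15, frame=None, guard=None): straight line of the TCP; frame=None keeps the orientation; velocity is the mean speed in m/s. With guard (N) it stops when the force on the tool has changed by that much, and returns True; else False.
- env.set_joints(angles): joint-space move.
- env.release() and env.close_gripper(effort=None): open the fingers fully, or close them until they stop; effort is the grip in N (None keeps the last).
- env.hold(seconds).
- kinematics.ik(position, orientation): joint angles nearest the present ones, or None.
- monitor.sense(): the state.
- eyes.grab_frame(name): name is "side" or "top"; returns a dict with "frame" (480x640x3 uint8, red, green, blue), "mtx" (3x3 intrinsics, pixels), "view" (4x4, takes a point from world to camera coordinates). Camera axes: x right, y down, z forward; pixel columns grow to the right and rows downward; lengths in m; the calibration is good to about 2 mm. A picture is of the moment at which its call begins. There is no depth.
A pose or a line that the arm cannot do raises env.MotionError and nothing moves.
- job.hand_in(): hands the job in; it is judged then, once.
The state is a dict: "clock": time; "joints": joint angles; "qvel": joint speeds; "joint_efforts": joint torques, N m; "position": TCP position; "ee_rot": TCP orientation; "contact_force": force on the tool from outside, world axes, zero at the start; "ft_torque": the same for the moment, N m; "finger_gap": opening from 0.0 (shut) to 1.0 (fully open); "gripper_force": force on a finger pad.
Only numpy, scipy, OpenCV 4.12 (cv2) and the standard library are available. Lean on these libraries where they do the work, as an engineer would, in place of code of your own. Each camera call takes 0.05 s, during which the arm holds its last target. There are 200 camera calls.

## Task

Press down the orange paddle of the lever whose gate holds back the purple vial, so that the gate lifts and the vial rolls out into the tray at the end of its lane, then let the lever come back up so that the gate is shut again. Only press the paddle: do not touch the vials or the gates by hand and do not lift or carry anything. Leave the green vial and its lever alone, and leave the cup, the bowl and the jar standing where they are.

Things in the scene. Friction and masses are not known exactly. Their poses are not given: they have to be found in the camera images.
- dispenser: white two-lane vial dispenser fixed to the table, 180 x 370 mm; origin on the table midway between the two lever pivots; x away from the robot along the levers, y to the left lane, z up. At y = +-60 mm a steel lever rocks on an axle at x = 0, 85 mm up, between grey posts under a fixed grey guard (x = -50 to +14 mm, top 102 mm up). Each lane's steel ramp, under the gate, falls outward from the middle to a tray at that side.
- tray_left (a point): centre of the floor of the open aluminium tray at the end of the left lane (dispenser x = +75 mm, y = +147 mm), 66 x 75 mm, floor 8 mm above the table, walls 30 mm high, the outer one 46 mm. A freed vial rolls in within about a second.
- tray_right (a point): centre of the floor of the open aluminium tray at the end of the right lane (dispenser x = +75 mm, y = -147 mm), 66 x 75 mm, floor 8 mm above the table, walls 30 mm high, the outer one 46 mm. A freed vial rolls in within about a second.
- paddle_left (a point): centre of the top face of the orange press paddle (36 mm along the lever, 30 mm wide, 6 mm thick) on the robot-side end of the left rocking lever; 95 mm above the table when the lever is at rest, 90 mm from the lever's pivot on the robot's side of it, 60 mm to the left (+y) of the dispenser's middle. Pressed fully down it sinks 37 mm. Its x axis runs along the lever, away from the robot.
- paddle_right (a point): centre of the top face of the orange press paddle (36 mm along the lever, 30 mm wide, 6 mm thick) on the robot-side end of the right rocking lever; 95 mm above the table when the lever is at rest, 90 mm from the lever's pivot on the robot's side of it, 60 mm to the right (-y) of the dispenser's middle. Pressed fully down it sinks 37 mm. Its x axis runs along the lever, away from the robot.
- lever_left (a joint): left rocking lever: 0 at rest (spring and weight hold the gate shut), grows as the orange paddle is pressed down, stop at 0.42 rad. The vial can pass under the gate from about 0.3 rad, so press it to the stop. Takes about 3 N on the paddle to start and 5 N at the stop; it springs back to 0 when let go.
- lever_right (a joint): right rocking lever: 0 at rest (spring and weight hold the gate shut), grows as the orange paddle is pressed down, stop at 0.42 rad. The vial can pass under the gate from about 0.3 rad, so press it to the stop. Takes about 3 N on the paddle to start and 5 N at the stop; it springs back to 0 when let go.
- gate_left: yellow gate plate pinned to the far end of the left lever, 30 x 5 x 46 mm, standing across the left lane; origin on the lever's pin at the middle of the gate, 85 mm above the table when shut, 75 mm beyond the pivot (dispenser x = +75 mm). It rises straight up with the lever, by 31 mm at the stop.
- gate_right: yellow gate plate pinned to the far end of the right lever, 30 x 5 x 46 mm, standing across the right lane; origin on the lever's pin at the middle of the gate, 85 mm above the table when shut, 75 mm beyond the pivot (dispenser x = +75 mm). It rises straight up with the lever, by 31 mm at the stop.
- vial_purple: closed rigid plastic vial, purple with a white cap at its +x end, 20 mm in diameter, 50 mm long, about 25 g; origin at its centre, x along its length. It starts lying across one lane, leaning on the gate's inner side: dispenser x = +75 mm, y = +47 (left lane) or -47 mm (right), 58 mm above the table. Which vial is in which lane varies.
- vial_green: closed rigid plastic vial, green with a white cap at its +x end, 20 mm in diameter, 50 mm long, about 25 g; origin at its centre, x along its length. It starts lying across one lane, leaning on the gate's inner side: dispenser x = +75 mm, y = +47 (left lane) or -47 mm (right), 58 mm above the table. Which vial is in which lane varies.
- cup: dark blue ceramic mug, 80 mm across and 65 mm high, with a handle; origin at the centre of its underside. Bystander, stands to the left of the paddles.
- bowl: small white ceramic bowl, 100 mm across, 45 mm high; origin at the centre of its underside. Bystander, stands to the right of the paddles.
- jar: amber glass jar with a black cap, 48 mm across, 70 mm high; origin at the centre of its underside. Bystander, stands left of the left lever, behind the cup.

How it is judged:
On the way, in this order (a step that is already met when the one before it is completed fails the run):
1. the lever of the purple vial's lane is pressed (((y of vial_purple in the frame of dispenser above 0 m and value of joint lever_left above 0.15 rad) or (y of vial_purple in the frame of dispenser below 0 m and value of joint lever_right above 0.15 rad))).
2. the purple vial lies in the tray of its lane ((y of vial_purple in the frame of dispenser between 0.113 and 0.183 m or y of vial_purple in the frame of dispenser between -0.183 and -0.113 m) and x of vial_purple in the frame of dispenser between 0.04 and 0.11 m and height (world z) of vial_purple below 0.026 m), for 0.2 s.
At the end, for the whole second after the job is handed in: the purple vial lies at rest (under 20 mm/s) on the floor of the tray of its lane, both levers are back (below 0.04 rad), the green vial is within 12 mm of its start, and the cup, bowl and jar stand upright (within 0.2 rad) within 30 mm of where they were (all of step 2 and linear speed of vial_purple below 0.02 m/s and value of joint each of lever_left, lever_right below 0.04 rad and distance of vial_green from where it was at the start of the episode below 0.012 m and distance of each of cup, bowl, jar from where it was at the start of the episode below 0.03 m and angle between each of cup, bowl, jar's own z axis and vertical below 0.2 rad); the robot touches nothing.
It fails at once if the lever of the green vial's lane is pressed (over 0.1 rad) ((y of vial_purple in the frame of dispenser above 0 m and value of joint lever_right above 0.1 rad) or (y of vial_purple in the frame of dispenser below 0 m and value of joint lever_left above 0.1 rad)).
It fails at once if the green vial moves over 12 mm (distance of vial_green from where it was at the start of the episode above 0.012 m).
It fails at once if the robot touches a vial or a gate (contact force between any of the fingers, the arm and vial_purple above 0.3 N or contact force between any of the fingers, the arm and vial_green above 0.3 N or contact force between any of the fingers, the arm and gate_left above 0.3 N or contact force between any of the fingers, the arm and gate_right above 0.3 N).
It fails at once if the purple vial is lifted above its lane (centre over 80 mm high) (height (world z) of vial_purple above 0.08 m).
It fails at once if the cup, bowl or jar is pushed over 30 mm, lifted or tipped (distance of any of cup, bowl, jar from where it was at the start of the episode above 0.03 m or angle between any of cup, bowl, jar's own z axis and vertical above 0.2 rad).
It also fails if it takes over 32 s, if anything falls off the work surface, if the arm or the gripper's body presses on something with over 40 N, if the wrist force passes 120 N, or if a joint passes its speed limit or range.

## Working session

There is one attempt and no reset: what is moved stays moved. The work goes in short steps, each a Python script; the robot and the scene stay as the last script left them, time stands still between calls to the robot, and variables do not carry over. Pictures are saved under pics/ and viewed, at most 10 in all, crops included, and the job is handed in when it is done.

```bash
mkdir -p pics; python3 - <<'E'
from bench import env,eyes,monitor
import cv2,numpy as np
for n in("top","side"):
    f=eyes.grab_frame(n); cv2.imwrite(f"pics/{n}0.png",f["frame"][:,:,::-1]); np.savez(f"{n}0.npz",**f)
    print(n,np.linalg.inv(f["view"])[:3].round(3).tolist())
print(monitor.sense()["clock"])
E
```

```text
top [[-0.023, -0.996, 0.09, 0.53], [-1.0, 0.025, 0.017, 0.038], [-0.019, -0.09, -0.996, 0.971]]
side [[0.927, -0.191, 0.324, 0.347], [-0.376, -0.477, 0.794, -0.609], [0.003, -0.858, -0.514, 0.514]]
0.1
```

View pics/top0.png

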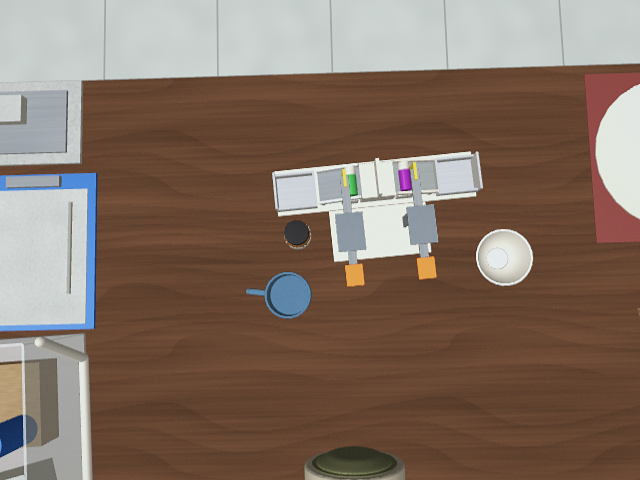

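View pics/side0.png

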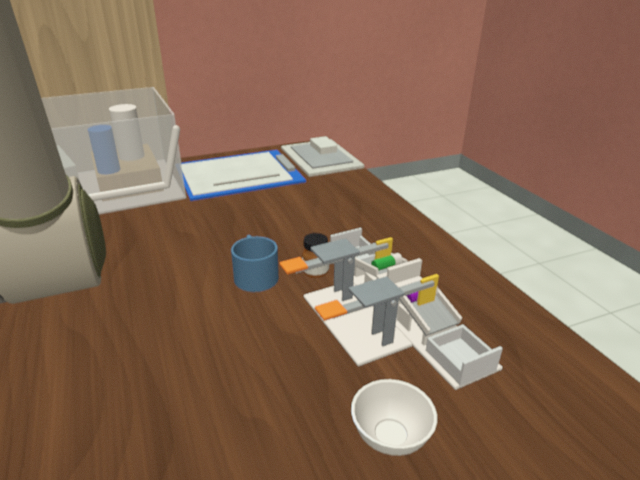

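The top view shows the purple vial at (405,178) in the right lane and the green one at (351,183) in the left. The right paddle is at (427,268) and the left at (355,275). So I press the right paddle.

```bash
cat >loc.py <<'E'
import cv2,numpy as np
def paddles(f):
    h=cv2.cvtColor(f["frame"],cv2.COLOR_RGB2HSV)
    m=cv2.inRange(h,(8,150,150),(20,255,255)); n,_,st,c=cv2.connectedComponentsWithStats(m)
    C=np.linalg.inv(f["view"]); out=[]
    for i in range(1,n):
        if st[i,4]<100: continue
        d=C[:3,:3]@np.linalg.solve(f["mtx"],[*c[i],1]); s=(0.095-C[2,3])/d[2]
        out.append((c[i].round(1),st[i,4],(C[:3,3]+s*d).round(4)))
    return out
E
python3 - <<'E'
import numpy as np
from loc import *
for n in("top","side"):
    for o in paddles(np.load(n+"0.npz")): print(n,*o)
from bench import monitor; print(monitor.sense()["ee_rot"])
E
```

```text
top [426.3 267.7] 393 [ 0.5651 -0.1338  0.095 ]
top [354.4 274.8] 388 [ 0.5561 -0.0143  0.095 ]
side [292.8 264.7] 314 [ 0.5566 -0.0171  0.095 ]
side [330.4 309.8] 362 [ 0.566  -0.1377  0.095 ]
[ 9.93580766e-01  1.13123435e-01  6.36485043e-05 -5.88505894e-04]
```

```bash
python3 - <<'E'
import numpy as np,cv2
from bench import env,eyes,monitor
a=0.077; q=[np.cos(a/2),np.sin(a/2),0,0]
p=np.array([0.5605,-0.1355,0.20])
env.close_gripper(20)
env.reach(p,q)
env.movel([p[0],p[1],0.115],velocity=0.1)
s=monitor.sense(); print(s["clock"],s["position"],s["contact_force"],s["joints"])
v=[]
for n in("top","side"):
    v.append(eyes.grab_frame(n)["frame"][130:430,200:560,::-1])
cv2.imwrite("pics/above.png",np.hstack(v))
E
```

```text
3.9583 [ 0.56084146 -0.13568859  0.11566103] [ 0.23733834 -1.32240601  0.33535642] [-4.40304234e-01  5.35120837e-01  1.48528779e+00 -3.48570236e-05
  1.11992092e+00  1.05353505e+00]
```

View pics/above.png

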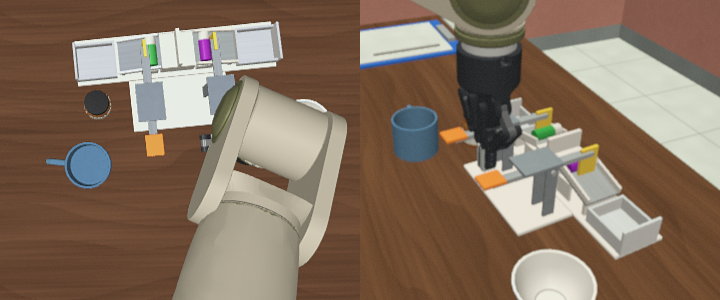

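The side view shows the shut fingertips at crop (488,167), directly above the right paddle at (491,180), with everything else clear. Pressing now.

```bash
python3 - <<'E'
import numpy as np,cv2
from bench import env,eyes,monitor
x,y=0.5605,-0.1355
def st(t):
    s=monitor.sense(); print(t,round(s["clock"],2),s["position"].round(4),s["contact_force"].round(1))
hit=env.movel([x,y,0.085],velocity=0.05,guard=20); st(hit)
if not hit:
    hit=env.movel([x+.003,y,0.050],velocity=0.04,guard=12); st(hit)
env.hold(1.5); st("held")
v=[eyes.grab_frame(n)["frame"][130:430,200:560,::-1] for n in("top","side")]
cv2.imwrite("pics/press.png",np.hstack(v))
E
```

```text
False 4.81 [ 0.5604 -0.1355  0.0852] [-3.4  0.1  3.5]
True 5.52 [ 0.5641 -0.1356  0.0567] [-5.5  0.8 13.7]
held 7.02 [ 0.564  -0.1356  0.0567] [-4.3  1.8 12. ]
```

View pics/press.png

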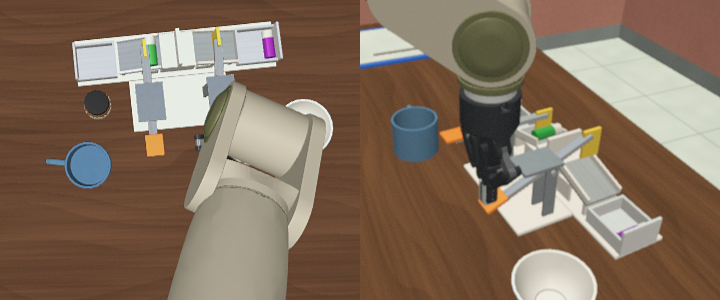

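The right lever is at its stop with the gate raised, and the purple vial lies in the right tray at crop (269,46). The green vial has not moved. Releasing the lever.

```bash
python3 - <<'E'
import numpy as np,cv2
from bench import env,eyes,monitor
env.movel([0.5605,-0.1355,0.115],velocity=0.05)
env.movel([0.5605,-0.1355,0.20],velocity=0.1)
env.hold(0.7)
s=monitor.sense(); print(s["clock"],s["position"],s["contact_force"])
v=[eyes.grab_frame(n)["frame"][130:430,200:560,::-1] for n in("top","side")]
cv2.imwrite("pics/end.png",np.hstack(v))
E
```

```text
10.1417 [ 0.56050031 -0.13549589  0.19998556] [-0.7104446   0.58903586  0.05014964]
```

View pics/end.png

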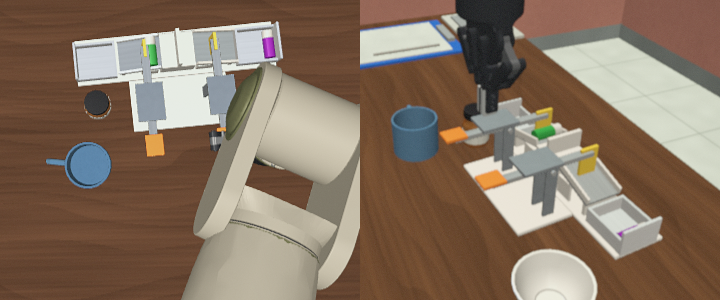

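The lever is back level (paddle at crop (491,180)), the gate is shut, and the purple vial is still in the tray at (269,46). The robot is clear of everything.

```bash
python3 -c "
from bench import job
print(job.hand_in())"
```

```text
the job is handed in; nothing more can be done
None
```

I pressed the right lever and the purple vial rolled into the right tray; the lever is back up with its gate shut, nothing else was disturbed, and I've handed the job in (no verdict was returned).

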